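# Hold a bracket in the corner of the sliding drilling jig

## Robot

A 6-joint arm with a two-finger parallel gripper is mounted at the origin on the work surface. World frame = base frame: x ahead of the robot, y to its left, z up, the work surface at z = 0. Lengths are in mm, angles in rad, forces in N, time in s.
With the tool pointing down it reaches from about 300 to 775 mm from the base axis. Payload 14.6 kg.
Tool frame: the origin (TCP) lies at the very end of the fingers, on their centre line; the grasp point (between the pads) lies 19 mm behind it; z points along the fingers, y is the line along which they close (so a half turn about z gives the same grasp; the last joint's range is limited). The gripper opens to 94 mm and grips with 3 to 60 N. Pads are 16 mm wide; open, the fingers measure 119 mm over their backs; the gripper's body (75 mm by 177 mm) begins 78 mm behind the grasp point.
Start: joints at [-0.067, 0.3, 1.521, -0, 1.321, -0.067], TCP at [549.99, -0.002, 205.446] pointing down, gripper open.
Joint ranges: [-3.03, 3.03], [-0.79, 2.21], [0.23, 2.52], [-1.04, 4.18], [0, 3.07], [-2.55, 2.55]. Speed limits (rad/s): [2.22, 2.22, 2.57, 3.14, 3.14, 3.14].

## Interface

Orientations are given as [roll, pitch, yaw] about the fixed x, y, z axes, in that order (R = Rz(yaw) Ry(pitch) Rx(roll)).
In Python, from cell import manip gives the robot as it stands.
- The arm moves only by the tool servo_tool, never from a script. Its argument "motion" is a list that holds one entry, the list of rows, each a list of 7 numbers: the shift along the world's x, y, z as a fraction of full scale, then the turn, a rotation vector about the world's x, y, z as a fraction of full scale, then the closure, from 0 (fully open) to 1 (shut). In form: [[[x, y, z, rx, ry, rz, gripper], ...]]. A call has 1 to 10 rows; each row is the pose to reach, as a shift and turn from the pose commanded when the call began, turning the shorter way round; what a row does not reach only later rows make up. Full scale, the value 1, is 0.5 m for a shift and pi rad for a turn. A row lasts 1/10 s, in which the tool goes at most 50 mm and 8.59 degrees, less where a joint would pass 70% of its speed; a pose out of reach is approached as far as the arm can. A call with a number of a shift or a turn outside -1 to 1 is refused whole. A call with a gripper value outside its range is refused whole. The fingers move at their own pace and stop on an object; "newtons" is the grip in N (left out, the last holds). Time passes only in rows, so rows that repeat a pose let the fingers close. It gives the time, the measured TCP pose, the force, the opening and the grip force at its end, in the units of the state.
- manip.read_state(): the state, without advancing time (a new reading comes with each control period).
- manip.camera(name): name is "scene" or "side" or "wrist"; returns a dict with "frame" (384x512x3 uint8, red, green, blue), "range_z" (384x512 float32, mm along the optical axis (not along the pixel's ray), 0 where there is no reading), "vfov" (degrees; the focal length in pixels is half the picture's height over the tangent of half this angle, whatever the lens; pixels are square), "cx", "cy" (the principal point, pixels), "cam_to_world" (4x4, takes a point from camera to world coordinates). Camera axes: x right, y down, z forward; pixel columns grow to the right and rows downward; lengths in mm; the calibration is good to about 2 mm. A picture is of the moment at which its call begins.
- manip.sign_off(): hands the job in; it is judged then, once.
The state is a dict: "clock": time; "joints": joint angles; "qd": joint speeds; "effort": joint torques, N m; "eef_pos": TCP position; "eef_rot": TCP orientation; "wrist_force": force on the tool from outside, world axes, zero at the start; "moment": the same for the moment, N m; "finger_gap": finger opening in mm; "finger_force": force on a finger pad.
Only numpy, scipy, OpenCV 4.12 (cv2) and the standard library are available. Lean on these libraries where they do the work, as an engineer would, in place of code of your own. Each camera call takes 0.05 s, during which the arm holds its last target. There are 200 camera calls.

## Task

First push the empty carrier of the drilling jig along its rails, over the click of its detent, until it is fully home against the end stop. Then set the T-shaped aluminium bracket flat on the carrier with its long sides along the long fence, press it into the corner so that its foot touches both fences at once, and finish while still holding it pressed firmly into the corner with the gripper, so that its holes can be drilled: do not let go. Leave the tape roll, the tin and the screwdriver alone.

Things in the scene. Friction and masses are not known exactly. Their poses are not given: they have to be found in the camera images.
- carrier (a joint): Aluminium plate 110 x 140 (along rails) x 24 mm sliding on two rails on a dark base plate 130 x 300 mm fixed to the bench. Metres: 0 at the far end of travel, 0.12 fully home at the dark end stop; grows along +y of corner. Friction about 1.5 N; about 15 to 6 mm before the stop a spring detent resists with about 6 N more, then snaps over and keeps the carrier at the stop.
- push_plate (a point): Centre of the carrier's upright push plate, 50 mm (x) x 10 mm (y) x 40 mm tall, standing on the carrier's top at the end away from the fences; can be pushed or pinched. The point is 20 mm above the carrier's top; axes as corner, it moves with the carrier.
- corner (a point): Inner corner of the two fences at the carrier's top face, 46 mm above the bench; moves with the carrier. x: across the rails, square into the long side fence; y: along the rails, towards the end stop and square into the short end fence; z up. The free bed lies on the -x, -y side, to x = -95 mm (carrier's edge) and to the push plate's face at y = -111 mm.
- side_fence: Long steel fence bar on the carrier, 12 mm high above the carrier's top, 12 mm thick, 105 mm long along y; its inner face is the plane x = 0 of corner, from y = -90 to +15 mm. The frame is the carrier's: 40 mm in -x and 55 mm in -y from corner, 24 mm below it.
- end_fence: Short steel fence bar on the carrier, 12 mm high above the carrier's top, 12 mm thick, 80 mm long along x; its inner face is the plane y = 0 of corner, from x = -86 to -6 mm. Same frame as side_fence.
- bracket_center (a point): Centre of the loose bracket, 27 mm above its underside: aluminium, about 0.3 kg, an upside-down T standing on its foot. Foot 50 (x) x 70 (y) x 14 mm high; on its middle an upright web 24 (x) x 70 (y) mm, from 14 to 54 mm above the underside, a dark round hole drawn in it. z up. Alike when turned half round. Seated, it is at (-25, -35, +27) mm from corner.
- bracket: The same bracket; origin at the centre of its underside.
- tape_roll: Roll of pale tape lying flat, 90 mm across, 25 mm high, hole 60 mm; origin at the centre of its underside. Leave alone.
- tin: Upright round tin, 66 mm across, 110 mm tall; origin at the centre of its underside. Leave alone.
- screwdriver: Screwdriver lying on the bench, about 200 mm long, along its x; origin under it, about midway. Leave alone.

How it is judged:
By the outcome, as a careful person would: the job done as asked, in the order asked, and still so for the second after the job is handed in, while the arm keeps its last pose, push and grip.
It also fails if it takes over 72 s, if anything falls off the work surface, if the arm or the gripper's body presses on something with over 40 N, if the wrist force passes 120 N, or if a joint passes its speed limit or range.

## Working session

There is one attempt and no reset: what is moved stays moved. The work goes in short steps, Python scripts to look and compute and a tool call to move; the robot and the scene stay as the last step left them, time stands still between calls to the robot, and variables do not carry over. Pictures are saved under pics/ and viewed, at most 10 in all, crops included, and the job is handed in when it is done.

Besides the shell and the picture viewer there is one more tool, called by a JSON object that holds its "op" and its "data". servo_tool: Moves the arm, as the interface text tells. Its arguments: {"type":"object","properties":{"motion":{"type":"array"},"newtons":{"type":"number"}},"required":["motion"]}

```bash
mkdir -p pics
cat > h.py <<'E'
import numpy as np, cv2
from cell import manip
def snap(n,f):
    c=manip.camera(n); cv2.imwrite(f'pics/{f}.png',c['frame'][:,:,::-1]); np.savez(f'pics/{f}.npz',**c); return c
def pts(f):
    c=np.load(f'pics/{f}.npz'); Z=c['range_z']; h,w=Z.shape
    fl=h/2/np.tan(np.radians(float(c['vfov']))/2); v,u=np.mgrid[:h,:w]
    P=np.stack([(u-c['cx'])/fl*Z,(v-c['cy'])/fl*Z,Z,np.ones_like(Z)],-1)@c['cam_to_world'].T
    P=P[...,:3]; P[Z==0]=np.nan; return P
E
python3 - <<'E'
from h import *
a=snap('scene','s0');b=snap('side','d0')
print(manip.read_state()); print(a['cam_to_world'],b['cam_to_world'])
E
```

```text
{'clock': 0.1, 'joints': array([-6.66166158e-02,  3.00418463e-01,  1.52153471e+00, -1.72329335e-05,
        1.32070453e+00, -6.65756932e-02]), 'qd': array([-0.00098782, -0.00235597, -0.00105706, -0.00014544, -0.00016028,
       -0.00030661]), 'effort': array([ 1.84928511e-03, -5.32644153e+01, -3.53284299e+01,  7.10431044e-02,
        2.34944851e-02, -7.30603051e-05]), 'eef_pos': array([ 5.49755663e+02, -2.99906780e-04,  2.04934822e+02]), 'eef_rot': array([-3.14052886e+00, -5.41981440e-05,  1.57075965e+00]), 'wrist_force': array([ 0.17895392,  1.04489187, -0.39124498]), 'moment': array([-0.0483738 ,  0.00953275,  0.02899076]), 'finger_force': 0.0, 'finger_gap': 93.88530791119486}
[[ 3.76936345e-01  6.42411651e-01 -6.67252772e-01  1.12547095e+03]
 [ 9.26083649e-01 -2.48187337e-01  2.84204363e-01 -2.76644350e+02]
 [ 1.69725061e-02 -7.25058836e-01 -6.88477754e-01  5.85241518e+02]
 [ 0.00000000e+00  0.00000000e+00  0.00000000e+00  1.00000000e+00]] [[ 6.92408388e-01 -4.71391030e-01  5.46224424e-01  1.28441814e+02]
 [-7.21405944e-01 -4.39722623e-01  5.34992970e-01 -5.26123093e+02]
 [-1.20036506e-02 -7.64483166e-01 -6.44531924e-01  6.40276717e+02]
 [ 0.00000000e+00  0.00000000e+00  0.00000000e+00  1.00000000e+00]]
```

View pics/s0.png

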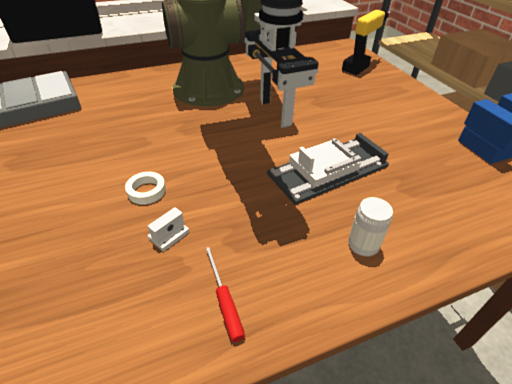

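View pics/d0.png

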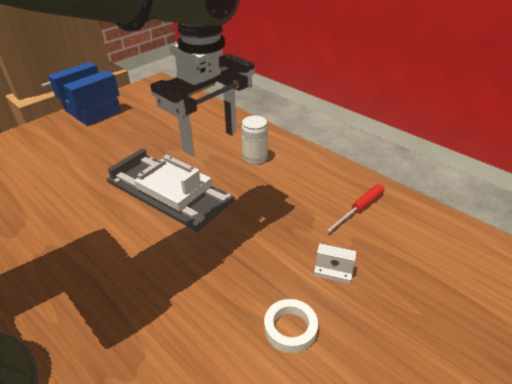

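The scene view shows the jig around (330,165), with its push plate at (306,158) and end stop at (372,147). The bracket is at (168,230). The side view shows the jig at (170,185) with its stop at (128,162), and the bracket at (335,263). I'll measure these with depth.

```bash
cat > m.py <<'E'
from h import *
def rect(Q,n):
    r=cv2.minAreaRect(Q[:,:2].astype(np.float32)); print(n,len(Q),np.round(r[0],1),np.round(r[1],1),round(r[2],1),'meanz',Q[:,2].mean().round(1))
for f,jig,br in (('s0',(265,395,130,200),(140,195,205,252)),('d0',(105,235,148,225),(308,362,240,285))):
    P=pts(f); 
    J=P[jig[2]:jig[3],jig[0]:jig[1]].reshape(-1,3); J=J[~np.isnan(J[:,0])]
    B=P[br[2]:br[3],br[0]:br[1]].reshape(-1,3); B=B[~np.isnan(B[:,0])]
    print(f); 
    s=lambda A,a,b:A[(A[:,2]>a)&(A[:,2]<b)]
    rect(s(B,51,58),'webtop'); rect(s(B,5,60),'bracket all'); rect(s(B,11,16.5),'foot')
    rect(s(J,82,95),'pushtop'); rect(s(J,62,95),'push');rect(s(J,43,48),'cartop'); rect(s(J,55,60),'fencetop'); rect(s(J,5,60),'all')
    print(np.histogram(J[:,2],bins=range(0,100,4))[0])
    im=cv2.imread(f'pics/{f}.png'); a=im[jig[2]:jig[3],jig[0]:jig[1]]; b=im[br[2]:br[3],br[0]:br[1]]
    a=cv2.resize(a,(400,250),interpolation=2);b=cv2.resize(b,(300,250),interpolation=2)
    row=np.hstack([a,b]); out=row if f=='s0' else np.vstack([out,row])
cv2.imwrite('pics/crops.png',out)
E
python3 m.py
```

```text
s0
webtop 315 [ 614.  -263.3] [25.2 70. ] 27.5 meanz 53.1
bracket all 1030 [ 615.2 -262.6] [50.5 70.1] 27.6 meanz 33.2
foot 228 [ 615.6 -262.2] [50.2 69.5] 26.9 meanz 13.2
pushtop 65 [555.3  88.9] [50.  10.9] 8.2 meanz 84.8
push 180 [554.9  88.3] [52.9 12.1] 6.3 meanz 76.8
cartop 1005 [546.9 148.2] [112.7 140.3] 7.6 meanz 45.3
fencetop 276 [551.  150.6] [ 98.5 135.5] 8.7 meanz 57.1
all 4306 [545.1 168.5] [132.  302.8] 7.3 meanz 28.5
[1168  128 1078  414  252  302  133  131  139  228  178  902   95  113
  236   19   24   21   23   21   31   51    0    0]
d0
webtop 389 [ 612.1 -266.2] [26.3 70.2] 29.0 meanz 54.2
bracket all 1207 [ 606.1 -269.1] [39.2 70.3] 27.7 meanz 34.6
foot 261 [ 596.3 -274.1] [17.5 69.9] 27.2 meanz 14.2
pushtop 91 [553.4  85.9] [51.  11.6] 7.2 meanz 85.2
push 233 [553.2  85.1] [51.6 13.1] 9.3 meanz 77.1
cartop 1244 [544.8 145.2] [111.3 143.2] 8.3 meanz 46.0
fencetop 284 [550.7 147.5] [ 98.8 136.3] 9.2 meanz 57.7
all 5006 [542.5 164.5] [132.8 301.8] 7.6 meanz 29.4
[2398  129  764  929  209  433  142  168  154  280  133 1192  144  100
  259   47   28   24   28   31   33   71    0    0]
```

View pics/crops.png

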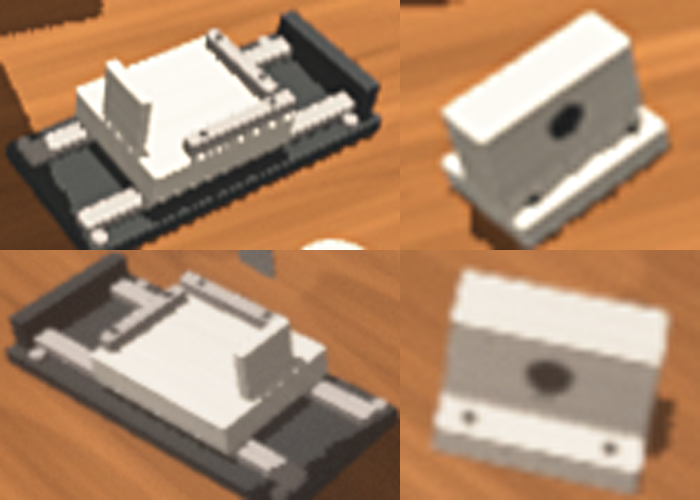

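The crops confirm the side fence is on the +x side, the push plate is at the -y end and the stop is at +y. The jig yaw is about 7.7° and the bracket yaw about 27.5°. First I move behind the push plate with the fingers closed.

{"op": "servo_tool", "data": {"motion": [[[0.004, 0.025, -0.04, 0, 0, 0.01, 0.5], [0.008, 0.06, -0.1, 0, 0, 0.02, 0.9], [0.012, 0.09, -0.16, 0, 0, 0.03, 1], [0.017, 0.115, -0.22, 0, 0, 0.043, 1], [0.017, 0.119, -0.27, 0, 0, 0.043, 1], [0.017, 0.119, -0.295, 0, 0, 0.043, 1], [0.017, 0.119, -0.295, 0, 0, 0.043, 1], [0.017, 0.119, -0.295, 0, 0, 0.043, 1]]], "newtons": 20}}

```text
clock: 0.9
eef_pos: [559.0, 59.2, 58.9]
eef_rot: [3.141, 0.0, 1.705]
wrist_force: [-0.5, 0.7, -0.1]
finger_gap: 33.4
finger_force: 0.0
```

{"op": "servo_tool", "data": {"motion": [[[0, 0, 0, 0, 0, 0, 1], [-0.002, 0.016, 0, 0, 0, 0, 1], [-0.0043, 0.032, 0, 0, 0, 0, 1], [-0.0065, 0.048, 0, 0, 0, 0, 1], [-0.0086, 0.064, 0, 0, 0, 0, 1], [-0.0108, 0.08, 0, 0, 0, 0, 1], [-0.013, 0.096, 0, 0, 0, 0, 1], [-0.0151, 0.112, 0, 0, 0, 0, 1], [-0.0173, 0.128, 0, 0, 0, 0, 1], [-0.0194, 0.144, 0, 0, 0, 0, 1]]]}}

```text
clock: 1.9
eef_pos: [548.7, 132.2, 57.9]
eef_rot: [-3.141, -0.0, 1.706]
wrist_force: [1.2, -1.8, 1.9]
finger_gap: 0.4
finger_force: 1.0
```

{"op": "servo_tool", "data": {"motion": [[[-0.0008, 0.006, 0, 0, 0, 0, 1], [-0.0016, 0.012, 0, 0, 0, 0, 1], [-0.0024, 0.018, 0, 0, 0, 0, 1], [-0.0032, 0.024, 0, 0, 0, 0, 1], [-0.004, 0.03, 0, 0, 0, 0, 1], [-0.0048, 0.036, 0, 0, 0, 0, 1], [-0.0054, 0.04, 0, 0, 0, 0, 1]]]}}

```text
clock: 2.6
eef_pos: [546.0, 151.1, 57.8]
eef_rot: [-3.141, 0.0, 1.705]
wrist_force: [-1.0, -1.5, 1.2]
finger_gap: 0.8
finger_force: 1.1
```

{"op": "servo_tool", "data": {"motion": [[[-0.0005, 0.004, 0, 0, 0, 0, 1], [-0.0011, 0.008, 0, 0, 0, 0, 1], [-0.0016, 0.012, 0, 0, 0, 0, 1], [-0.0021, 0.016, 0, 0, 0, 0, 1]]]}}

```text
clock: 3.0
eef_pos: [545.8, 151.9, 58.0]
eef_rot: [-3.139, 0.012, 1.705]
wrist_force: [2.9, -72.4, 9.8]
finger_gap: 0.4
finger_force: 36.1
```

{"op": "servo_tool", "data": {"motion": [[[-0.0005, 0.004, 0, 0, 0, 0, 1], [-0.0011, 0.008, 0, 0, 0, 0, 1], [-0.0013, 0.01, 0, 0, 0, 0, 1]]]}}

```text
clock: 3.3
eef_pos: [545.8, 152.1, 58.0]
eef_rot: [-3.138, 0.019, 1.703]
wrist_force: [4.9, -103.3, 14.3]
finger_gap: 0.3
finger_force: 51.4
```

The carrier is hard against the stop. Backing off, then up.

{"op": "servo_tool", "data": {"motion": [[[0.002, -0.014, 0, 0, 0, 0, 1], [0.005, -0.036, 0, 0, 0, 0, 1], [0.01, -0.076, 0, 0, 0, 0, 1], [0.012, -0.09, 0.06, 0, 0, 0, 0.8], [0.012, -0.12, 0.14, 0, 0, 0, 0.6], [0.012, -0.2, 0.2, 0, 0, 0, 0.4], [0.012, -0.29, 0.24, 0, 0, 0, 0.3]]]}}

```text
clock: 4.0
eef_pos: [550.7, 19.4, 180.3]
eef_rot: [3.139, -0.0, 1.708]
wrist_force: [0.6, -1.1, -0.7]
finger_gap: 29.3
finger_force: 0.0
```

```bash
sed -i "s/'s0',(265,395,130,200)/'s1',(265,400,120,200)/; s/'d0',(105,235,148,225)/'d1',(95,235,140,225)/; s/f=='s0'/f=='s1'/; s/'pics\/crops/'pics\/crops1/" m.py; sed -i "1a snap('scene','s1');s=snap('side','d1')" m.py; python3 m.py; python3 -c "
from h import *
P=pts('s0')
Q=P[170:205,120:170].reshape(-1,3);Q=Q[Q[:,2]>18];print('tape',Q.min(0),Q.max(0))
s=manip.read_state();print(s['eef_pos'],s['wrist_force'],s['clock'])"
```

```text
s1
webtop 314 [ 614.4 -263.4] [26.  69.5] 28.0 meanz 53.2
bracket all 1026 [ 614.8 -262.9] [50.8 70.2] 26.1 meanz 33.3
foot 226 [ 614.8 -262.9] [49.7 70.3] 25.5 meanz 13.3
pushtop 66 [545.  166.8] [50.6 11.7] 8.0 meanz 84.7
push 176 [545.2 166.7] [50.9 12.1] 7.8 meanz 76.7
cartop 893 [536.8 226.2] [112.1 141.6] 7.9 meanz 45.3
fencetop 253 [541.  229.1] [ 98.3 135.1] 8.9 meanz 57.1
all 4281 [544.7 168.3] [133.9 302.4] 7.3 meanz 26.2
[1569  133 1288  510  299  313   95   86   90   95  174  794   97  116
  219   21   21   23   22   24   26   49    0    0]
d1
webtop 394 [ 611.9 -266.3] [27.1 69.7] 26.5 meanz 54.3
bracket all 1213 [ 606.2 -269.2] [39.8 69.9] 26.1 meanz 34.6
foot 265 [ 596.3 -274.1] [17.6 69.8] 26.9 meanz 14.2
pushtop 83 [542.6 163.7] [51.4 12.6] 5.2 meanz 85.4
push 223 [542.7 164. ] [51.8 14. ] 7.7 meanz 77.0
cartop 1107 [535.4 223.4] [112.7 141.6] 7.1 meanz 45.9
fencetop 263 [541.2 226.4] [ 98.4 137.7] 10.3 meanz 57.6
all 4992 [542.5 163.8] [131.7 301.5] 7.8 meanz 26.9
[3293  139  932 1147  233  512  101   92   98  118  132 1050  135  111
  229   33   30   25   29   33   25   67    1    0]
tape [ 412.27848422 -328.81361182   18.031538  ] [ 503.44175185 -240.78081954   27.28880874]
[551.43699179  15.97088709 180.96081505] [0.85903302 0.56801857 0.24739846] 4.1
```

View pics/crops1.png

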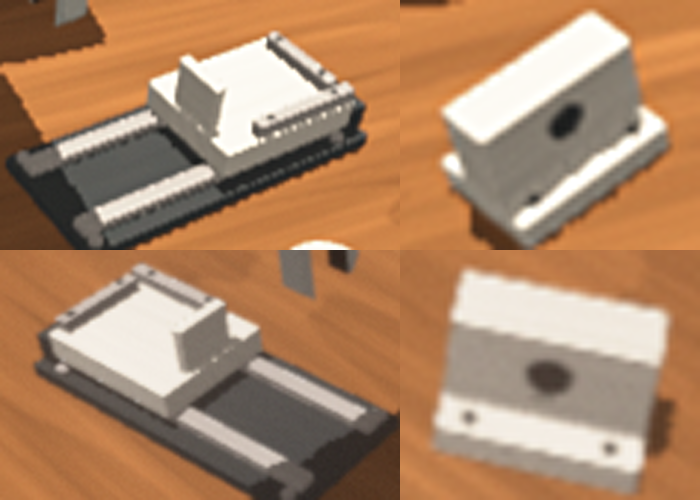

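Both views show the carrier against the stop; it moved 79 mm. Next, hover over the bracket.

{"op": "servo_tool", "data": {"motion": [[[0.01, -0.04, 0, 0, 0, 0.01, 0.4], [0.025, -0.11, 0, 0, 0, 0.025, 0.4], [0.045, -0.19, 0, 0, 0, 0.04, 0.4], [0.065, -0.27, -0.02, 0, 0, 0.06, 0.4], [0.085, -0.35, -0.05, 0, 0, 0.075, 0.4], [0.1, -0.43, -0.08, 0, 0, 0.09, 0.4], [0.115, -0.5, -0.12, 0, 0, 0.1, 0.4], [0.122, -0.55, -0.15, 0, 0, 0.107, 0.4], [0.124, -0.564, -0.16, 0, 0, 0.107, 0.4], [0.124, -0.564, -0.16, 0, 0, 0.107, 0.4]]]}}

```text
clock: 5.1
eef_pos: [612.1, -262.1, 96.6]
eef_rot: [-3.141, -0.002, 2.041]
wrist_force: [-0.5, 1.8, -0.1]
finger_gap: 56.7
finger_force: 0.0
```

```bash
python3 -c "
from h import *
snap('wrist','w0');P=pts('w0');Q=P.reshape(-1,3);Q=Q[(Q[:,2]>50)&(Q[:,2]<58)]
print(len(Q),cv2.minAreaRect(Q[:,:2].astype(np.float32)))
s=manip.read_state();print(s['eef_pos'],s['eef_rot'],s['finger_gap'])"
```

```text
2878 ((611.7133178710938, -264.6898498535156), (24.04572296142578, 70.67420196533203), 26.838655471801758)
[ 612.51188633 -261.46277372   97.75941013] [-3.14155454e+00 -8.07950740e-04  2.04177501e+00] 56.36628465502465
```

View pics/w0.png

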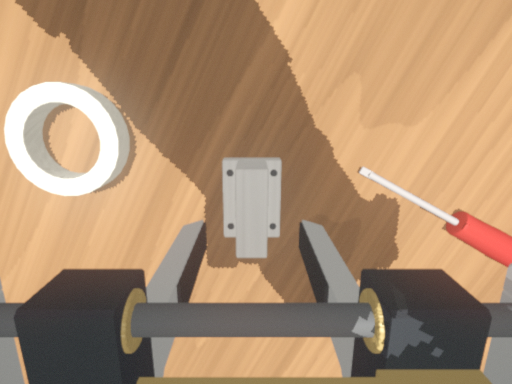

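The wrist picture shows the bracket at (252,205), centred and aligned between the fingers. Descending to grip the web.

{"op": "servo_tool", "data": {"motion": [[[0, -0.006, -0.03, 0, 0, 0, 0.4], [0, -0.006, -0.08, 0, 0, 0, 0.4], [0, -0.006, -0.12, 0, 0, 0, 0.4], [0, -0.006, -0.153, 0, 0, 0, 0.4], [0, -0.006, -0.153, 0, 0, 0, 0.6], [0, -0.006, -0.153, 0, 0, 0, 0.8], [0, -0.006, -0.153, 0, 0, 0, 0.9], [0, -0.006, -0.153, 0, 0, 0, 0.9], [0, -0.006, -0.153, 0, 0, 0, 0.9], [0, -0.006, -0.153, 0, 0, 0, 0.9]]], "newtons": 50}}

```text
clock: 6.15
eef_pos: [612.8, -265.7, 22.4]
eef_rot: [3.141, 0.001, 2.042]
wrist_force: [-0.4, 0.7, 5.5]
finger_gap: 23.6
finger_force: 50.0
```

{"op": "servo_tool", "data": {"motion": [[[0, 0, 0.02, 0, 0, 0, 0.9], [0, 0, 0.06, 0, 0, 0, 0.9], [0, 0, 0.11, 0, 0, 0, 0.9], [0, 0.02, 0.16, 0, 0, 0, 0.9], [-0.01, 0.06, 0.2, 0, 0, -0.01, 0.9], [-0.02, 0.12, 0.216, 0, 0, -0.02, 0.9], [-0.03, 0.18, 0.216, 0, 0, -0.03, 0.9], [-0.04, 0.25, 0.216, 0, 0, -0.04, 0.9], [-0.05, 0.32, 0.216, 0, 0, -0.05, 0.9], [-0.055, 0.39, 0.216, 0, 0, -0.06, 0.9]]]}}

```text
clock: 7.15
eef_pos: [584.2, -69.2, 129.7]
eef_rot: [-3.141, -0.0, 1.852]
wrist_force: [-0.1, 0.2, -3.0]
finger_gap: 23.8
finger_force: 50.0
```

{"op": "servo_tool", "data": {"motion": [[[-0.01, 0.07, 0, 0, 0, -0.008, 0.9], [-0.02, 0.14, 0, 0, 0, -0.016, 0.9], [-0.03, 0.21, 0, 0, 0, -0.024, 0.9], [-0.042, 0.28, 0, 0, 0, -0.032, 0.9], [-0.054, 0.35, 0, 0, 0, -0.04, 0.9], [-0.065, 0.42, 0, 0, 0, -0.048, 0.9], [-0.075, 0.49, 0, 0, 0, -0.048, 0.9], [-0.083, 0.56, 0, 0, 0, -0.048, 0.9], [-0.09, 0.6, 0, 0, 0, -0.048, 0.9], [-0.09, 0.608, 0, 0, 0, -0.048, 0.9]]]}}

```text
clock: 8.15
eef_pos: [539.1, 235.4, 129.6]
eef_rot: [-3.141, -0.0, 1.705]
wrist_force: [-0.4, -0.9, -2.9]
finger_gap: 23.9
finger_force: 50.0
```

{"op": "servo_tool", "data": {"motion": [[[0, 0, 0, 0, 0, 0, 0.9], [0, 0, 0, 0, 0, 0, 0.9]]]}}

```text
clock: 8.35
eef_pos: [540.1, 232.5, 129.5]
eef_rot: [-3.141, 0.0, 1.702]
wrist_force: [1.0, -0.5, -3.1]
finger_gap: 23.7
finger_force: 50.0
```

{"op": "servo_tool", "data": {"motion": [[[0, 0, -0.03, 0, 0, 0, 0.9], [0, 0, -0.06, 0, 0, 0, 0.9], [0, 0, -0.09, 0, 0, 0, 0.9], [0, 0, -0.106, 0, 0, 0, 0.9], [0, 0, -0.114, 0, 0, 0, 0.9], [0, 0, -0.118, 0, 0, 0, 0.9], [0, 0, -0.121, 0, 0, 0, 0.9], [0, 0, -0.124, 0, 0, 0, 0.9], [0, 0, -0.124, 0, 0, 0, 0.9]]]}}

```text
clock: 9.25
eef_pos: [540.2, 233.7, 68.3]
eef_rot: [3.141, -0.0, 1.703]
wrist_force: [-1.8, -0.1, 3.7]
finger_gap: 23.4
finger_force: 50.0
```

```bash
python3 -c "
from h import *
a=snap('scene','s2')['frame'];b=snap('side','d2')['frame']
a=cv2.resize(a[110:200,265:395],(400,277),interpolation=2);b=cv2.resize(b[120:220,95:235],(388,277),interpolation=2)
cv2.imwrite('pics/c2.png',np.hstack([a,b])[:,:,::-1])
s=manip.read_state();print(s['eef_pos'],s['eef_rot'],s['wrist_force'])"
```

```text
[540.18261416 233.6775067   68.34820967] [ 3.14047541e+00 -2.81414252e-04  1.70280706e+00] [-2.78424626 -0.30750153  5.68865363]
```

View pics/c2.png

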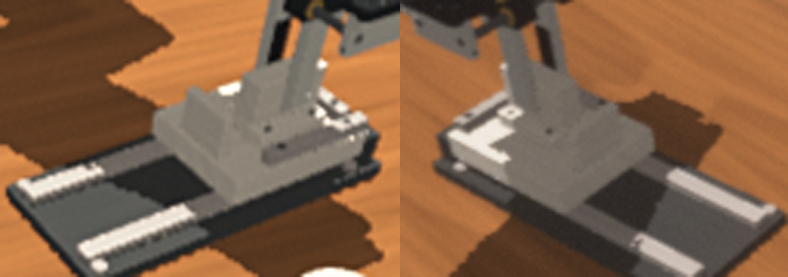

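The bracket is resting on the bed, clear of both fences. Sliding it towards the side fence.

{"op": "servo_tool", "data": {"motion": [[[0.004, 0.0005, 0, 0, 0, 0, 0.9], [0.008, 0.001, 0, 0, 0, 0, 0.9], [0.012, 0.0016, 0, 0, 0, 0, 0.9], [0.016, 0.0021, 0, 0, 0, 0, 0.9], [0.016, 0.0021, 0, 0, 0, 0, 0.9]]]}}

```text
clock: 9.85
eef_pos: [548.1, 234.8, 68.3]
eef_rot: [3.141, -0.0, 1.703]
wrist_force: [-4.1, -0.3, 6.6]
finger_gap: 24.2
finger_force: 50.0
```

{"op": "servo_tool", "data": {"motion": [[[0.002, 0.0003, 0, 0, 0, 0, 0.9], [0.004, 0.0005, 0, 0, 0, 0, 0.9], [0.004, 0.0005, 0, 0, 0, 0, 0.9]]]}}

```text
clock: 10.15
eef_pos: [548.9, 234.8, 68.3]
eef_rot: [-3.139, 0.0, 1.703]
wrist_force: [-13.4, -2.2, 14.3]
finger_gap: 23.9
finger_force: 50.0
```

Side fence contact. Now towards the end fence.

{"op": "servo_tool", "data": {"motion": [[[-0.0005, 0.004, 0, 0, 0, 0, 0.95], [-0.001, 0.008, 0, 0, 0, 0, 0.95], [-0.0016, 0.012, 0, 0, 0, 0, 0.95], [-0.0021, 0.016, 0, 0, 0, 0, 0.95], [-0.0026, 0.02, 0, 0, 0, 0, 0.95], [-0.0026, 0.02, 0, 0, 0, 0, 0.95]]], "newtons": 60}}

```text
clock: 10.75
eef_pos: [548.0, 242.3, 68.5]
eef_rot: [-3.139, 0.004, 1.702]
wrist_force: [-14.0, -20.8, 17.5]
finger_gap: 23.7
finger_force: 60.0
```

{"op": "servo_tool", "data": {"motion": [[[-0.0003, 0.002, 0, 0, 0, 0, 0.95], [-0.0005, 0.004, 0, 0, 0, 0, 0.95], [-0.0005, 0.004, 0, 0, 0, 0, 0.95]]]}}

```text
clock: 11.05
eef_pos: [547.7, 244.2, 68.5]
eef_rot: [-3.139, 0.004, 1.702]
wrist_force: [-13.0, -22.0, 18.3]
finger_gap: 23.6
finger_force: 60.0
```

{"op": "servo_tool", "data": {"motion": [[[0, 0, 0.002, 0, 0, 0, 0.95], [0, 0, 0.002, 0, 0, 0, 0.95]]]}}

```text
clock: 11.25
eef_pos: [547.5, 245.5, 68.4]
eef_rot: [-3.139, 0.002, 1.703]
wrist_force: [-8.5, -9.9, 5.4]
finger_gap: 23.8
finger_force: 60.0
```

```bash
python3 -c "
from h import *
a=snap('scene','s3')['frame'];b=snap('side','d3')['frame'];w=snap('wrist','w3')['frame']
a=cv2.resize(a[120:180,310:400],(400,277),interpolation=2);b=cv2.resize(b[120:190,95:195],(400,277),interpolation=2)
w=cv2.resize(w[100:340,120:400],(400,300),interpolation=2)
cv2.imwrite('pics/c3.png',np.vstack([np.hstack([a,b]),np.hstack([w,w*0])])[:,:,::-1])
s=manip.read_state();print(s['eef_pos'],s['eef_rot'],s['wrist_force'])
def f(Q,n):
    r=cv2.minAreaRect(Q[:,:2].astype(np.float32));print(n,len(Q),np.round(r[0],1),np.round(r[1],1),r[2])
P=pts('w3');Q=P.reshape(-1,3);t=np.radians(7.5);ex=np.array([np.cos(t),np.sin(t)]);ey=np.array([-ex[1],ex[0]])
D=(Q[:,:2]-[548.4,246.5]);X=D@ex;Y=D@ey;Z=Q[:,2]
for a in range(20,75,3):
    m=(abs(Y-a)<1.5)&(abs(X+19)<4); print(a,np.round(np.median(Z[m]),1) if m.any() else None,end='; ')
print()
for a in range(10,50,3):
    m=(abs(X-a)<1.5)&(abs(Y-28)<5); print(a,np.round(np.median(Z[m]),1) if m.any() else None,end='; ')
"
```

```text
[547.54173654 245.48196557  68.46437683] [-3.13877807e+00  2.11850593e-03  1.70264066e+00] [ -8.44167882 -10.056477     5.11058662]
20 189.7; 23 189.6; 26 189.6; 29 189.7; 32 183.5; 35 58.1; 38 57.8; 41 58.1; 44 58.0; 47 57.7; 50 46.6; 53 37.4; 56 37.9; 59 38.1; 62 38.3; 65 38.1; 68 38.0; 71 11.7; 74 -0.0; 
10 182.3; 13 187.1; 16 188.6; 19 188.6; 22 188.8; 25 188.6; 28 188.6; 31 188.6; 34 183.8; 37 182.6; 40 182.4; 43 182.3; 46 182.0; 49 182.2;
```

View pics/c3.png

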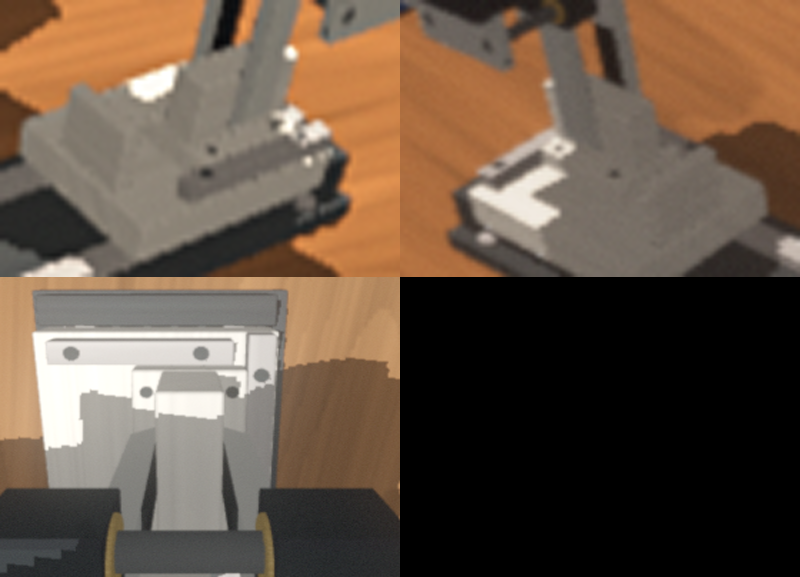

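The wrist view shows the foot edge at about row 368 and the fence edge at about row 364, so there is still a sliver of gap. The bracket slid on when I eased the downward press, so I'll push further in +y.

{"op": "servo_tool", "data": {"motion": [[[-0.0003, 0.002, 0, 0, 0, 0, 0.95], [-0.0005, 0.004, 0, 0, 0, 0, 0.95], [-0.0005, 0.004, 0, 0, 0, 0, 0.95]]]}}

```text
clock: 11.7
eef_pos: [547.3, 247.3, 68.5]
eef_rot: [-3.139, 0.003, 1.703]
wrist_force: [-8.4, -10.8, 5.8]
finger_gap: 23.5
finger_force: 60.0
```

{"op": "servo_tool", "data": {"motion": [[[-0.0003, 0.002, 0, 0, 0, 0, 0.95], [-0.0005, 0.004, 0, 0, 0, 0, 0.95], [-0.0005, 0.004, 0, 0, 0, 0, 0.95]]]}}

```text
clock: 12.0
eef_pos: [547.3, 247.7, 68.6]
eef_rot: [-3.138, 0.005, 1.702]
wrist_force: [-9.7, -23.4, 9.8]
finger_gap: 23.4
finger_force: 60.0
```

End fence contact. Firming up the press into the side fence.

{"op": "servo_tool", "data": {"motion": [[[0.002, 0.0005, 0, 0, 0, 0, 0.95], [0.003, 0.001, 0, 0, 0, 0, 0.95], [0.003, 0.001, 0, 0, 0, 0, 0.95], [0.003, 0.001, 0, 0, 0, 0, 0.95]]]}}

```text
clock: 12.4
eef_pos: [547.4, 247.7, 68.6]
eef_rot: [-3.134, 0.006, 1.702]
wrist_force: [-21.6, -27.2, 18.1]
finger_gap: 23.4
finger_force: 60.0
```

```bash
python3 -c "
from h import *
w=snap('wrist','w4')['frame'];s=snap('side','d4')['frame']
w=cv2.resize(w[120:240,130:330],(800,480),interpolation=2)
cv2.imwrite('pics/c4.png',w[:,:,::-1])
s=manip.read_state();print(s['eef_pos'],s['eef_rot'],s['wrist_force'],s['finger_gap'])
P=pts('d4')[140:225,95:235].reshape(-1,3);Q=P[(P[:,2]>62)&(P[:,1]<190)&(P[:,2]<95)];print('push',cv2.minAreaRect(Q[:,:2].astype(np.float32)))"
```

```text
[547.35673052 247.75930846  68.6319533 ] [-3.13436849  0.00583344  1.70245373] [-20.54843018 -27.04071184  18.26236609] 23.6275860710636
push ((543.0924072265625, 163.0393829345703), (51.50359344482422, 13.201821327209473), 4.641612529754639)
```

View pics/c4.png

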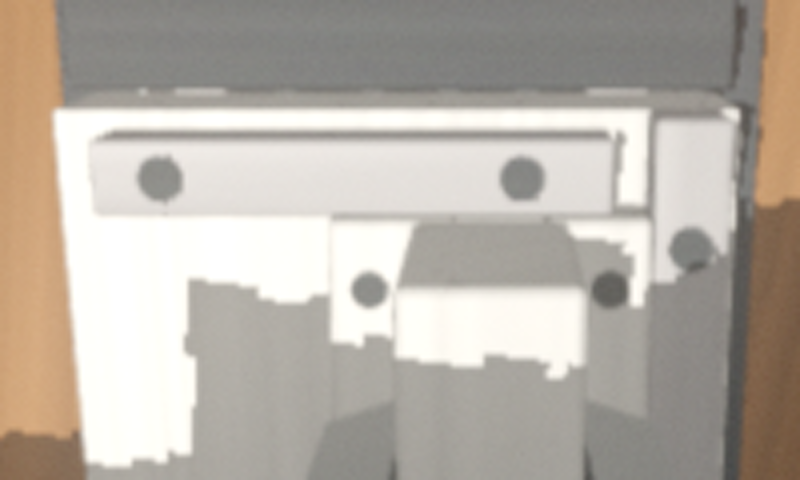

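The picture shows the foot flush with the end fence (row 215) and the side fence (column 650). The compliance tilt is about 0.5°, so I'll trim that out and keep holding.

{"op": "servo_tool", "data": {"motion": [[[0, 0, 0, 0.001, -0.001, 0, 0.95], [0, 0, 0, 0.002, -0.002, 0, 0.95], [0, 0, 0, 0.002, -0.002, 0, 0.95], [0, 0, 0, 0.002, -0.002, 0, 0.95]]]}}

```text
clock: 12.9
eef_pos: [547.3, 247.7, 68.5]
eef_rot: [-3.141, 0.001, 1.702]
wrist_force: [-19.3, -26.7, 17.1]
finger_gap: 23.7
finger_force: 60.0
```

{"op": "servo_tool", "data": {"motion": [[[0, 0, 0, 0, 0, 0, 0.95], [0, 0, 0, 0, 0, 0, 0.95], [0, 0, 0, 0, 0, 0, 0.95]]]}}

```text
clock: 13.2
eef_pos: [547.3, 247.7, 68.4]
eef_rot: [-3.141, 0.001, 1.702]
wrist_force: [-19.6, -26.5, 17.2]
finger_gap: 23.6
finger_force: 60.0
```

Level, steady and pressed on both fences. Handing in.

```bash
python3 -c "
from cell import manip
print(manip.sign_off())"
```

```text
the job is handed in; nothing more can be done
None
```

The job is handed in at about 13 s: the carrier is home against the stop, and the bracket is seated flat and still held pressed into both fences (about 20 N and 27 N); pushing the carrier home briefly put 103 N on the wrist, under the 120 N limit.

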